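Tensioner arm deflection check with a drag pointer

ROBOT

A 7-joint arm with a two-finger parallel gripper is mounted at the origin on a cart in front of the work surface, level with it; the furniture and walls round the work are solid. World frame = base frame: x ahead of the robot, y to its left, z up, the work surface at z = 0. Lengths are in mm, angles in rad, forces in N, time in s.
With the tool pointing down it reaches from about 350 to 900 mm from the base axis. Payload 19.9 kg.
Tool frame: the origin (TCP) lies between the finger pads; the fingertips stand 11 mm ahead of it and the grasp point (between the pads) lies 8 mm behind it (r.tip_reach is the x of the fingertips in the tool frame, in mm); x points along the fingers, y is the direction in which the jaws open and shut, and the axes are right-handed (so a half turn about x gives the same grasp; the last joint's range is limited). The gripper opens to 94 mm and grips with 3 to 60 N. Pads are 16 mm wide; open, the fingers measure 119 mm over their backs; the gripper's body (75 mm by 177 mm) begins 78 mm behind the grasp point.
Start: joints at [1.105, 0.417, -0.01, 1.614, 0.005, 1.111, -0.053], TCP at [257.578, -569.432, 216.425] pointing down, gripper open.
Joint ranges: [-2.81, 2.81], [-0.39, 2.02], [-1.27, 1.25], [0.06, 2.57], [-1.19, 4.33], [0.19, 2], [-2.82, 2.82]. Speed limits (rad/s): [1.89, 1.89, 2.39, 2.39, 3.01, 3.01, 3.01].

INTERFACE

Orientations are given as a 3x3 rotation matrix whose columns are the frame's x, y, z axes.
In Python, from cell import r, capture gives the robot as it stands. The module is installed in compiled form; this text tells all that it offers.
- The arm moves only by the tool step_arm, never from a script. Its argument "targets" is one flat list of numbers, 7 for each row, row after row: the shift along the tool's x, y, z in m, then the turn, a rotation vector about the tool's x, y, z in degrees, then the gripper's target within -1 to 1 (fully open at 1, half-way at 0, shut at -1). In form: [x, y, z, ax, ay, az, jaw, x, y, z, ax, ay, az, jaw, ...]. A call has exactly 5 rows; each row is the pose to reach, as a shift and turn from the pose commanded when the call began, along the tool's axes at that moment; what a row does not reach only later rows make up. A row lasts 1/10 s, in which the tool goes at most 50 mm and 8.59 degrees, less where a joint would pass 70% of its speed; a pose out of reach is approached as far as the arm can. A call with a gripper value outside its range is refused whole. The fingers move at their own pace and stop on an object; the grip force is fixed at half the most. Time passes only in rows, so rows that repeat a pose let the fingers close, or fill a call up. It gives the time, the measured TCP pose, the force and the opening at its end, in the units of the state.
- r.get_state(): the state, without advancing time (a new reading comes with each control period).
- capture(name): name is "side" or "top"; returns a dict with "frame" (480x640x3 uint8, red, green, blue), "camera_matrix" (3x3 intrinsics, pixels), "dist_coeffs" ([k1, k2, p1, p2, k3] as OpenCV has them; the pictures are not rectified), "pose" (4x4, takes a point from camera to world coordinates). Camera axes: x right, y up, looking along -z (the intrinsics and any distortion apply to the point x, -y, -z); pixel columns grow to the right and rows downward; lengths in mm; the calibration is good to about 2 mm. A picture is of the moment at which its call begins. There is no depth.
- r.hand_in(): hands the job in, once; it reports no verdict.
The state is a dict: "time": time; "joint_positions": joint angles; "joint_vel": joint speeds; "joint_torque": joint torques, N m; "eef_pos": TCP position; "ee_rot": TCP orientation; "ft_force": force on the tool from outside, world axes, zero at the start; "ft_torque": the same for the moment, N m; "opening": finger opening in mm.
Only numpy, scipy, OpenCV 4.12 (cv2) and the standard library are available. Lean on these libraries where they do the work, as an engineer would, in place of code of your own. Each camera call takes 0.05 s, during which the arm holds its last target.

TASK

Check the spring of the small belt tensioner on the test stand. First zero the yellow drag pointer by pressing its yellow reset tab gently down to the stop; then, with closed fingertips on the white pad, press the blue tensioner arm down with about 12 N (never more than 15 N), hold that push for a second, and ease the arm back up to its rest without letting it snap, so that the drag pointer stays on the scale at the deflection reached. Leave the things around the stand alone.

Things in the scene. Friction and masses are not known exactly. Their poses are not given: they have to be found in the camera images.
- stand: fixed test stand: grey base 130 x 270 x 12 mm, upright aluminium plate 225 mm wide, top 172 mm over the bench. Origin on the bench below the plate's front face; z up, y to the left as one faces the scale, x to the back. Arm and pointer swing in front of the plate. Cream scale arc at the plate's right: ticks every 0.05 rad, long ones every 0.1, zero topmost, red band at the end
- pivot (a point): the common pivot axis of arm and drag pointer, 100 mm over the bench; the axis runs along the stand's x
- push_pad (a point): centre of the top face of the slippery white push pad at the free (stand -y) end of the blue arm: 30 mm along the stand's x, 42 mm along the arm, 108 mm from the pivot and 16 mm above the arm's centre line. At rest the arm slopes 0.35 rad up to its free end, so when pressed the pad moves down on an arc and up to 13 mm outwards (-y)
- tensioner (a joint): deflection of the blue arm, rad: 0 at its upper rest stop, growing as it is pressed down, end stop 0.75. A preloaded spring holds it up: it starts to move at 1 to 11 N, then stiffens by 0.1 to 0.2 N per mm. The weight of its roller differs each time, and so does the deflection at 12 N (0.1 to 0.6), which must be found by feel
- reset_tab (a point): centre of the top face of the slippery yellow reset tab of the drag pointer, left (+y) of the pivot: 34 mm along the stand's x, 36 mm along the lever, 5 mm thick, 62 mm from the pivot and 25 mm above the lever's centre line. Pressed, it moves down on an arc and up to 18 mm outwards (+y); at zero it is about 102 mm over the bench
- drag_pointer (a joint): reading of the yellow drag pointer on the scale, rad: 0 at its firm upper stop, growing downwards. Friction keeps it wherever it is left (about 1.5 N felt at the tab). It starts far down the scale, left from the last test; pressing the tab down raises it to 0 (the fingers must stay under 20 N); the arm carries it down but not back
- lab_timer: loose white timer 64 x 66 x 18 mm lying right of the stand; bystander, origin under its centre
- dropper_bottle: loose dropper bottle with a green cap, 34 x 34 x 97 mm, standing left of the stand; bystander, origin under its centre
- tip_box: loose yellow pipette tip box 76 x 121 x 72 mm; bystander, origin under its centre
- vial: loose small vial with a white cap, 29 x 29 x 68 mm; bystander, origin under its centre

How it is judged (in metres and radians):
On the way, in this order (a step that is already met when the one before it is completed fails the run):
1. the drag pointer has been brought to zero with the arm at rest (value of joint each of drag_pointer, tensioner below 0.05 rad), for 0.2 s.
2. the arm is pressed down by the fingers with 12 N, within 1.5 N, for 0.8 s (contact force between the fingers and tensioner between 10.5 and 13.5 N and value of joint tensioner above 0.08 rad), for 0.8 s.
3. the arm is back at rest and the drag pointer has stayed down the scale (value of joint tensioner below 0.04 rad and value of joint drag_pointer above 0.08 rad), for 0.2 s.
At the end, for the whole second after the job is handed in: the tensioner arm is back at its rest stop (within 0.04 rad), and the drag pointer stands still on the scale where the arm carried it (more than 0.08 and less than 0.72 rad) (all of step 3 and value of joint drag_pointer below 0.72 rad and not (velocity of joint drag_pointer above 0.05 rad/s)); the robot touches nothing.
It fails at once if the arm is pushed with more than 15 N (contact force between the fingers and tensioner above 16 N).
It fails at once if the drag pointer is pressed with more than 22 N (contact force between the fingers and drag_pointer above 22 N).
It fails at once if the arm is let go and snaps back (faster than 4 rad/s) (velocity of joint tensioner below -4 rad/s).
It fails at once if a bystander is moved more than 30 mm (distance of any of lab_timer, dropper_bottle, tip_box, vial from where it was at the start of the episode above 0.03 m).
It also fails if it takes over 45 s, if anything falls off the work surface, if the arm or the gripper's body presses on something with over 40 N, if the wrist force passes 120 N, or if a joint passes its speed limit or range.

## Working session

There is one attempt and no reset: what is moved stays moved. The work goes in short steps, Python scripts to look and compute and a tool call to move; the robot and the scene stay as the last step left them, time stands still between calls to the robot, and variables do not carry over. Pictures are saved under pics/ and viewed, and the job is handed in when it is done.

Besides the shell and the picture viewer there is one more tool, called as name(argument=value, ...), one argument or row to a line, values as JSON. step_arm: Moves the arm, as the interface text tells. Its arguments: {"type":"object","properties":{"targets":{"type":"array"}},"required":["targets"]}

```bash
mkdir -p pics; python3 - <<'E'
from cell import r,capture
import cv2,json,numpy as np
s=r.get_state()
for k,v in s.items(): print(k,np.round(v,4).tolist())
print(r.tip_reach)
for n in("side","top"):
    c=capture(n); cv2.imwrite(f"pics/{n}0.png",c["frame"][:,:,::-1])
    np.savez(f"{n}0.npz",**c)
    print(n,np.round(c["camera_matrix"],1).tolist(),c["dist_coeffs"],np.round(c["pose"],3).tolist())
E
```

```text
time 0.0
joint_positions [1.1045, 0.418, -0.0103, 1.6142, 0.0047, 1.1107, -0.053]
joint_vel [-0.0014, -0.0007, 0.0002, -0.0005, 0.0013, 0.0009, -0.0016]
joint_torque [0.0022, -85.1246, 0.6401, -42.5994, -0.0488, 0.0185, 0.0]
eef_pos [257.4167, -569.1326, 215.8342]
ee_rot [[-0.0006, 0.4121, -0.9111], [0.0011, -0.9111, -0.4121], [-1.0, -0.0012, 0.0001]]
ft_force [0.6923, -0.2565, -0.0788]
ft_torque [-0.0095, 0.0217, -0.0109]
opening 94.2234
11.0
side [[467.5, 0.0, 325.6], [0.0, 467.5, 240.4], [0.0, 0.0, 1.0]] [-0.10151942  0.          0.          0.          0.        ] [[-0.96, 0.142, -0.241, 238.427], [-0.279, -0.401, 0.873, 971.166], [0.027, 0.905, 0.425, 630.507], [0.0, 0.0, 0.0, 1.0]]
top [[611.4, 0.0, 323.8], [0.0, 611.4, 231.1], [0.0, 0.0, 1.0]] [-0.0382169  0.         0.         0.         0.       ] [[-0.013, 0.993, -0.117, 315.854], [-1.0, -0.011, 0.018, -40.519], [0.017, 0.117, 0.993, 1775.564], [0.0, 0.0, 0.0, 1.0]]
```

View pics/side0.png

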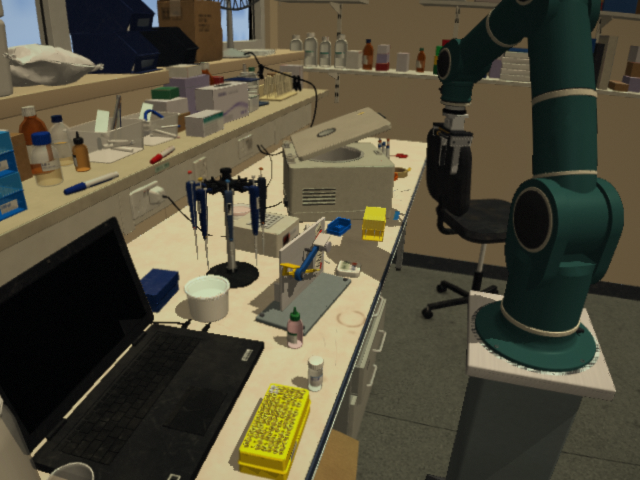

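View pics/top0.png

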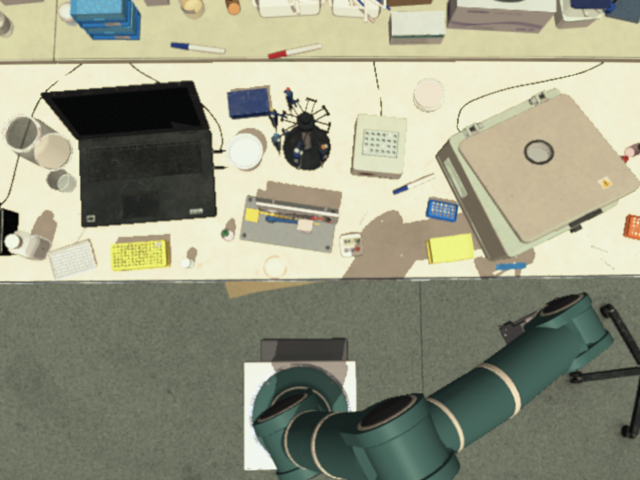

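```bash
python3 - <<'E'
import cv2
t=cv2.imread("pics/top0.png"); s=cv2.imread("pics/side0.png")
cv2.imwrite("pics/topc.png",cv2.resize(t[170:270,215:375],None,fx=5,fy=5,interpolation=cv2.INTER_CUBIC))
cv2.imwrite("pics/sidec.png",cv2.resize(s[210:340,245:375],None,fx=4.6,fy=4.6,interpolation=cv2.INTER_CUBIC))
E
```

```text
(no output)
```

View pics/topc.png

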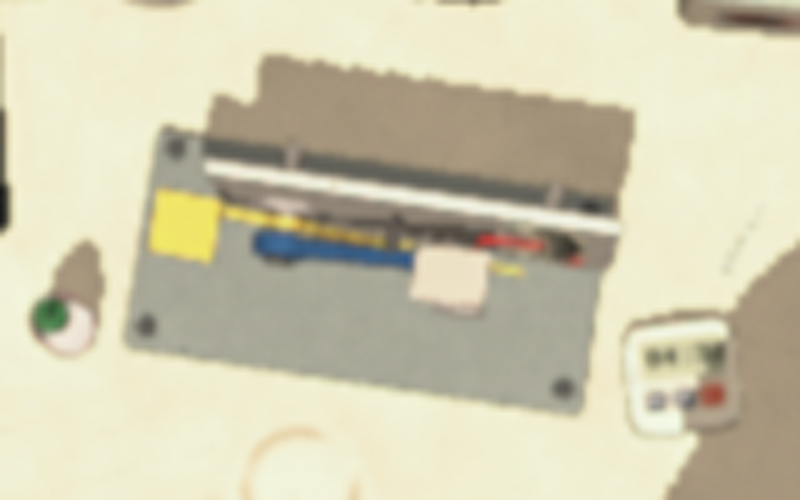

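View pics/sidec.png

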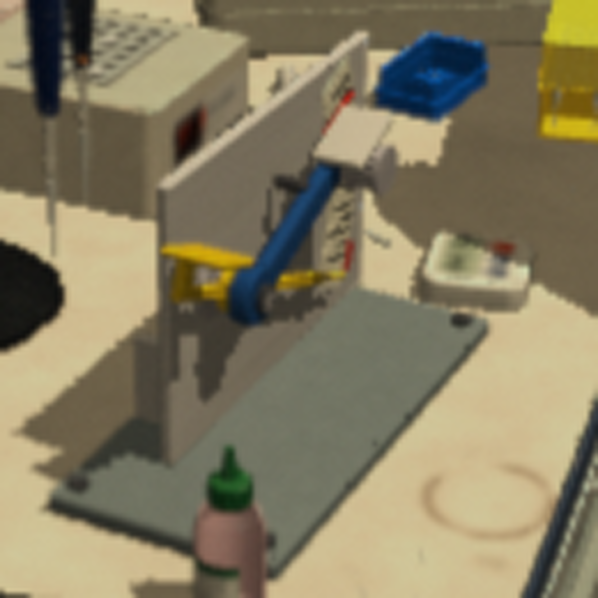

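```bash
cat > fit.py <<'E'
import numpy as np,cv2
from scipy.optimize import least_squares
C={n:dict(np.load(n+"0.npz")) for n in("top","side")}
def proj(n,P):
    c=C[n];T=np.linalg.inv(c["pose"]);q=(np.atleast_2d(P)@T[:3,:3].T+T[:3,3])*[1,-1,-1]
    return cv2.projectPoints(q,np.zeros(3),np.zeros(3),c["camera_matrix"],c["dist_coeffs"])[0].reshape(-1,2)
def tensP(th,al,up): # right side
    a=.35-th; return -(al*np.cos(a)-up*np.sin(a)),100+al*np.sin(a)+up*np.cos(a)
def tabP(th,al,up):
    p=th-.35; return al*np.cos(p)-up*np.sin(p),100+al*np.sin(p)+up*np.cos(p)
def world(p,q):
    c,s=np.cos(p[2]),np.sin(p[2]); q=np.atleast_2d(q)
    return np.c_[p[0]+c*q[:,0]-s*q[:,1],p[1]+s*q[:,0]+c*q[:,1],q[:,2]]
# p: tx ty yaw bx by py padx tabx theta
def pts(p):
    bx,by,py,px,tx,th=p[3:9]; d={}
    for i,sx in(("f",-65),("b",65)):
        for j,sy in(("l",135),("r",-135)): d["base"+i+j]=(bx+sx,by+sy,12)
    d["ptl"]=(0,112.5,172);d["ptr"]=(0,-112.5,172);d["pbl"]=(0,112.5,12)
    for i,sx in(("f",-15),("b",15)):
        for j,sl in(("l",-21),("r",21)):
            y,z=tensP(0,108+sl,16); d["pad"+i+j]=(px+sx,py+y,z)
    for i,sx in(("f",-17),("b",17)):
        for j,sl in(("l",18),("r",-18)):
            y,z=tabP(th,62+sl,25); d["tab"+i+j]=(tx+sx,py+y,z)
    return d
T={"basebl":(163,127),"basefl":(127,347),"basefr":(580,412),"ptl":(205,172),"ptr":(617,232),
"padbl":(415,245),"padbr":(491,253),"padfr":(483,310),"padfl":(410,298),
"tabbl":(160,190),"tabbr":(221,199),"tabfr":(212,263),"tabfl":(150,250)}
S={"basefl":(275,572),"basebl":(50,503),"basefr":(487,322),"ptl":(172,190),"ptr":(368,42),"pbl":(172,462),
"padfl":(376,168),"padbl":(314,152),"padbr":(338,110),"padfr":(398,118)}
obs=[("top",k,(215+u/5-.4,170+v/5-.4)) for k,(u,v) in T.items()]+[("side",k,(245+u/4.6-.4,210+v/4.6-.4)) for k,(u,v) in S.items()]
def res(p):
    d=pts(p)
    # small per-camera image shift as calibration slack
    out=[]
    for n,k,uv in obs:
        s=p[9:11] if n=="top" else p[11:13]
        out.append((proj(n,world(p,d[k]))[0]+s-uv))
    return np.r_[np.ravel(out),p[9:13]/.7*1.0,p[5]/5, p[4]/5]
if __name__=="__main__":
    p0=np.array([560,-30,-.1,-30,0,0,-40,-40,.6,0,0,0,0.])
    f=least_squares(res,p0,x_scale=[10,10,.1,10,10,10,10,10,.1,1,1,1,1],loss="soft_l1")
    p=f.x;np.save("fit.npy",p);print(np.round(p,3))
    rr=res(p)[:2*len(obs)].reshape(-1,2)
    for o,e in zip(obs,rr): print(o[0],o[1],np.round(e,2))
    J=f.jac;print("sd",np.round(np.sqrt(np.diag(np.linalg.inv(J.T@J))),2))
    bx,by,py,px,tx,th=p[3:9]
    for a in(0,.2,.4): y,z=tensP(a,108,16);print("pad",a,world(p,(px,py+y,z)).round(1))
    for a in(th,.4,.2,0): y,z=tabP(a,62,25);print("tab",round(a,2),world(p,(tx,py+y,z)).round(1))
E
python3 fit.py
```

```text
[ 5.5934e+02  2.2790e+00 -1.5300e-01 -1.8864e+01  2.4678e+01  6.9482e+01
 -3.3769e+01 -2.5575e+01  7.1400e-01  8.4000e-02 -5.3500e-01  2.8200e-01
  8.7000e-01]
top basebl [-0.97  0.16]
top basefl [-0.73 -0.  ]
top basefr [0.99 0.16]
top ptl [-1.08  0.14]
top ptr [0.55 0.1 ]
top padbl [0.67 0.21]
top padbr [-0.02 -0.04]
top padfr [-0.02 -0.38]
top padfl [0.05 0.57]
top tabbl [-0.26 -0.33]
top tabbr [0.36 0.35]
top tabfr [ 0.24 -0.1 ]
top tabfl [-0.23  0.1 ]
side basefl [ 0.32 -0.72]
side basebl [-0.96 -1.36]
side basefr [ 0.69 -0.53]
side ptl [-0.87  0.66]
side ptr [ 0.02 -1.3 ]
side pbl [0.13 2.61]
side padfl [-2.32  0.3 ]
side padbl [-0.09  1.22]
side padbr [ 1.9  -0.98]
side padfr [-0.09 -0.33]
sd [2.09 2.9  0.01 2.04 2.98 2.56 1.87 2.31 0.05 0.67 0.67 0.66 0.58]
pad 0 [[521.9 -18.7 152.1]]
pad 0.2 [[520.6 -27.1 132. ]]
pad 0.4 [[520.  -31.3 110.6]]
tab 0.71 [[552.2 123.3 145.5]]
tab 0.4 [[553.9 134.8 128.1]]
tab 0.2 [[554.6 139.1 115.5]]
tab 0 [[554.9 140.9 102.2]]
```

```bash
sed -i 's#,p\[5\]/5, p\[4\]/5\]#]#' fit.py; python3 fit.py; python3 - <<'E'
from fit import *
p=np.load("fit.npy");d=pts(p)
for n,o,s in(("top",(215,170),5),("side",(245,210),4.6)):
    im=cv2.imread(f"pics/{n}c.png")
    for k,q in d.items():
        u=(proj(n,world(p,q))[0]-o+.4)*s
        cv2.circle(im,tuple(int(v) for v in u),3,(0,0,255) if k[0]=='p' else (255,0,255),1)
    cv2.imwrite(f"pics/{n}_ov.png",im)
E
```

```text
[ 5.59612e+02  3.85000e-01 -1.52000e-01 -1.94970e+01  2.73740e+01
  7.17190e+01 -3.43840e+01 -2.60130e+01  7.23000e-01  1.03000e-01
 -5.11000e-01  2.71000e-01  8.57000e-01]
top basebl [-1.27  0.22]
top basefl [-0.99  0.06]
top basefr [0.75 0.13]
top ptl [-0.35  0.09]
top ptr [ 1.29 -0.03]
top padbl [0.54 0.23]
top padbr [-0.14 -0.03]
top padfr [-0.14 -0.37]
top padfl [-0.06  0.59]
top tabbl [-0.26 -0.33]
top tabbr [0.34 0.35]
top tabfr [ 0.23 -0.1 ]
top tabfl [-0.22  0.1 ]
side basefl [ 0.24 -0.51]
side basebl [-1.1  -1.14]
side basefr [ 0.56 -0.42]
side ptl [-0.65  0.28]
side ptr [ 0.08 -1.59]
side pbl [0.34 2.16]
side padfl [-2.37  0.35]
side padbl [-0.15  1.27]
side padbr [ 1.82 -0.94]
side padfr [-0.15 -0.28]
sd [2.06 2.79 0.01 1.98 2.91 2.46 1.85 2.27 0.05 0.67 0.65 0.65 0.57]
pad 0 [[521.9 -18.4 152.1]]
pad 0.2 [[520.7 -26.7 132. ]]
pad 0.4 [[520.  -30.9 110.6]]
tab 0.72 [[552.2 123.3 145.9]]
tab 0.4 [[554.  135.2 128.1]]
tab 0.2 [[554.7 139.5 115.5]]
tab 0 [[554.9 141.3 102.2]]
```

View pics/top_ov.png

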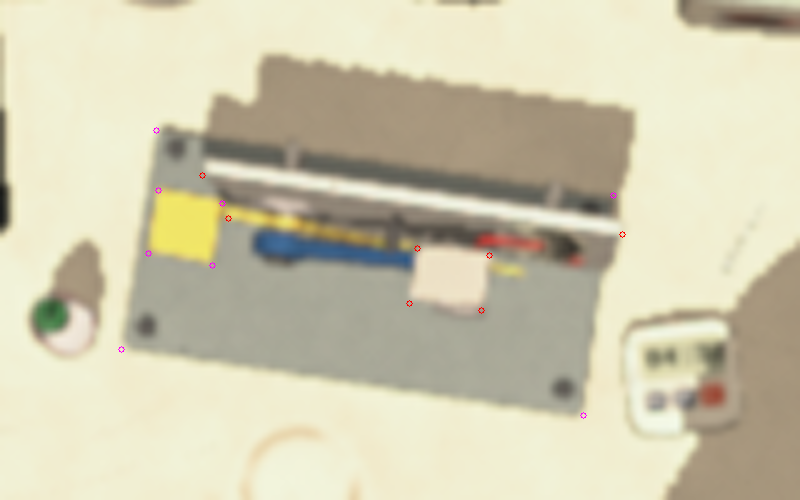

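View pics/side_ov.png

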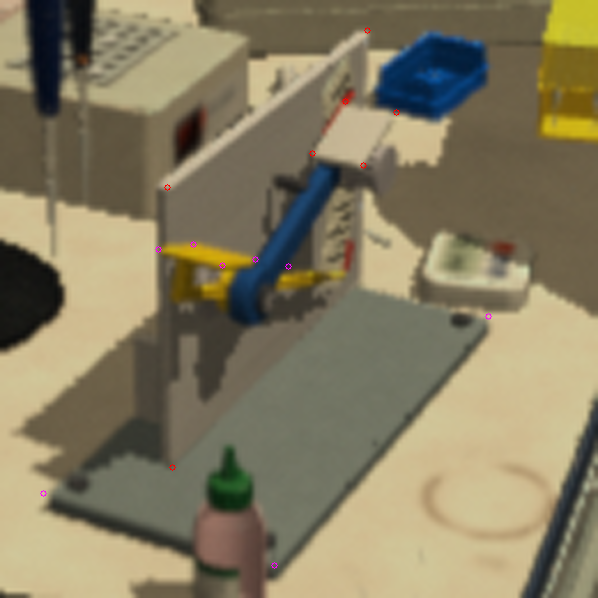

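```bash
cat > h.py <<'E'
import numpy as np
from scipy.spatial.transform import Rotation as Ro
from cell import r
def st():
    s=r.get_state();print("t",round(s["time"],2),"pos",np.round(s["eef_pos"],1),"F",np.round(s["ft_force"],2),"open",round(s["opening"],1));return s
def delta(d,R=None):
    R=r.get_state()["ee_rot"] if R is None else R
    return np.round(np.array(R).T@np.array(d,float)/1000,4)
E
python3 - <<'E'
from h import *
s=r.get_state();R0=np.array(s["ee_rot"])
print(delta(np.array([300,-330,245])-s["eef_pos"]))
y=np.array([-.151,-.9885,0]);x=np.array([0,0,-1.]);R=np.c_[x,y,np.cross(x,y)]
print(Ro.from_matrix(R0.T@R).as_rotvec(degrees=True))
print(delta([100,230,0],R),delta([152,221,-10],R)); np.save("R.npy",R)
E
```

```text
[-0.0289 -0.2004 -0.1373]
[3.30238982e+01 1.97063131e-02 5.88206669e-02]
[ 0.     -0.2425 -0.0641] [ 0.01   -0.2414 -0.1169]
```

step_arm(
  targets=[-0.006,-0.04,-0.0275,6.6,0,0,-1,-0.012,-0.08,-0.055,13.2,0,0,-1,-0.018,-0.12,-0.082,19.8,0,0,-1,-0.024,-0.16,-0.11,26.4,0,0,-1,-0.029,-0.2,-0.137,33,0,0,-1],
)

```text
time: 0.6
eef_pos: [299.9, -328.7, 245.5]
ee_rot: [[-0.0, -0.155, -0.988], [0.0, -0.988, 0.155], [-1.0, -0.0, 0.0]]
ft_force: [1.5, 0.2, 0.5]
opening: 57.7
```

step_arm(
  targets=[0,-0.0485,-0.0128,0,0,0,-1,0,-0.097,-0.0256,0,0,0,-1,0,-0.1455,-0.0384,0,0,0,-1,0,-0.194,-0.0512,0,0,0,-1,0,-0.2425,-0.064,0,0,0,-1],
)

```text
time: 1.1
eef_pos: [399.7, -99.4, 245.6]
ee_rot: [[0.0, -0.151, -0.989], [-0.0, -0.989, 0.151], [-1.0, 0.0, -0.0]]
ft_force: [1.1, -1.1, -0.8]
opening: 17.3
```

```bash
python3 - <<'E'
from h import *
s=st();R=np.load("R.npy");print(np.round(s["ee_rot"],3));print(delta(np.array([552,121,220])-s["eef_pos"]))
E
```

```text
t 1.1 pos [399.7 -99.4 245.6] F [ 1.14 -1.13 -0.77] open 17.3
[[ 0.    -0.151 -0.989]
 [-0.    -0.989  0.151]
 [-1.     0.    -0.   ]]
[ 0.0255 -0.2408 -0.1174]
```

step_arm(
  targets=[0.004,-0.04,-0.02,0,0,0,-1,0.008,-0.085,-0.04,0,0,0,-1,0.012,-0.13,-0.06,0,0,0,-1,0.016,-0.175,-0.08,0,0,0,-1,0.02,-0.215,-0.1,0,0,0,-1],
)

```text
time: 1.6
eef_pos: [531.4, 98.3, 225.1]
ee_rot: [[-0.0, -0.15, -0.989], [0.0, -0.989, 0.15], [-1.0, -0.0, 0.0]]
ft_force: [0.4, -1.3, 0.9]
opening: 0.4
```

```bash
python3 - <<'E'
from h import *
from cell import capture
import cv2
s=st();print(delta(np.array([552,121,200])-s["eef_pos"]))
for n,a in(("top",(170,270,215,375)),("side",(150,340,225,415))):
    f=capture(n)["frame"][:,:,::-1];cv2.imwrite(f"pics/{n}1.png",cv2.resize(f[a[0]:a[1],a[2]:a[3]],None,fx=3,fy=3,interpolation=cv2.INTER_CUBIC))
E
```

```text
t 1.6 pos [531.4  98.3 225.1] F [ 0.45 -1.27  0.93] open 0.4
[ 0.0251 -0.0255 -0.017 ]
```

View pics/side1.png

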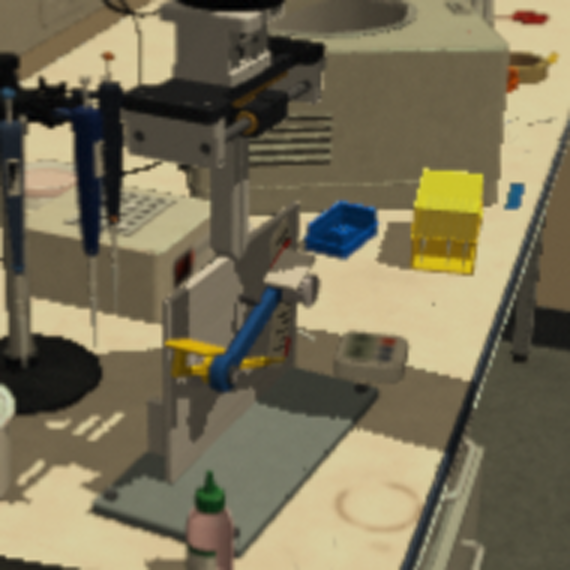

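step_arm(
  targets=[0.005,-0.005,-0.0035,0,0,0,-1,0.012,-0.012,-0.008,0,0,0,-1,0.02,-0.02,-0.013,0,0,0,-1,0.028,-0.0255,-0.017,0,0,0,-1,0.038,-0.0255,-0.017,0,0,0,-1],
)

```text
time: 2.2
eef_pos: [551.8, 119.2, 186.7]
ee_rot: [[0.0, -0.15, -0.989], [0.0, -0.989, 0.15], [-1.0, -0.0, -0.0]]
ft_force: [0.4, 0.4, -0.1]
opening: 0.5
```

```bash
python3 - <<'E'
from h import *
from cell import capture
import cv2
s=st()
for n,a in(("top",(170,270,215,375)),("side",(200,340,225,415))):
    f=capture(n)["frame"][:,:,::-1];cv2.imwrite(f"pics/{n}2.png",cv2.resize(f[a[0]:a[1],a[2]:a[3]],None,fx=4,fy=4,interpolation=cv2.INTER_CUBIC))
E
```

```text
t 2.2 pos [551.8 119.2 186.7] F [ 0.36  0.39 -0.12] open 0.5
```

View pics/side2.png

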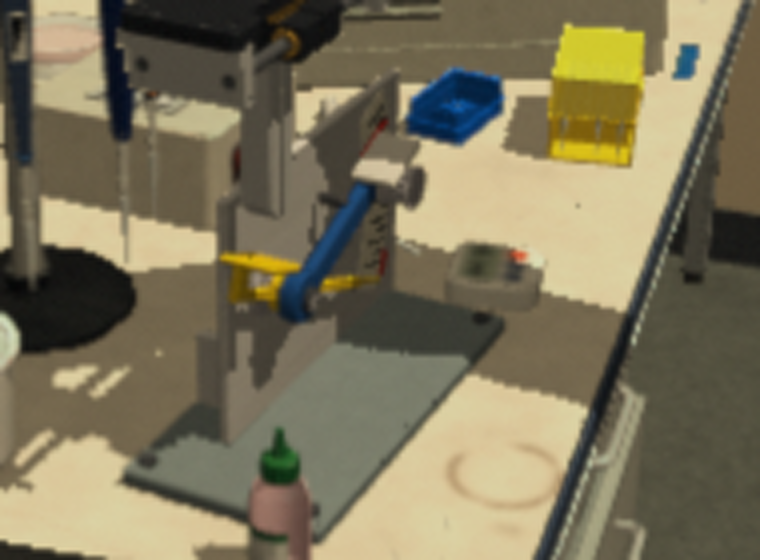

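View pics/top2.png

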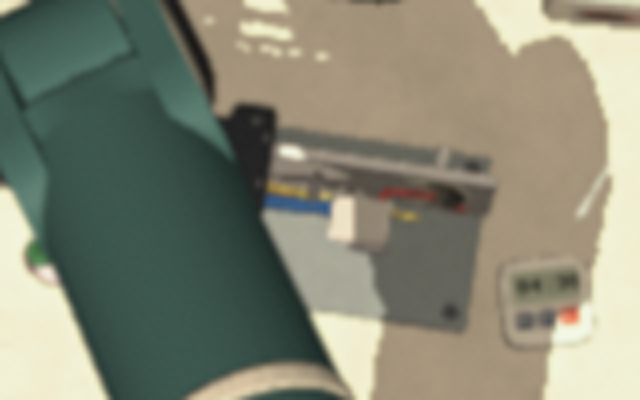

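step_arm(
  targets=[0.006,-0.001,0,0,0,0,-1,0.012,-0.002,0,0,0,0,-1,0.018,-0.003,0,0,0,0,-1,0.023,-0.004,0,0,0,0,-1,0.027,-0.004,0,0,0,0,-1],
)

```text
time: 2.8
eef_pos: [551.8, 122.8, 160.0]
ee_rot: [[-0.0, -0.15, -0.989], [0.0, -0.989, 0.15], [-1.0, -0.0, 0.0]]
ft_force: [-0.7, 0.8, 0.2]
opening: 0.4
```

step_arm(
  targets=[0.004,-0.002,0,0,0,0,-1,0.008,-0.004,0,0,0,0,-1,0.012,-0.006,0,0,0,0,-1,0.016,-0.007,0,0,0,0,-1,0.02,-0.009,0,0,0,0,-1],
)

```text
time: 3.3
eef_pos: [553.3, 131.7, 140.1]
ee_rot: [[0.0, -0.151, -0.989], [0.0, -0.989, 0.151], [-1.0, -0.0, 0.0]]
ft_force: [0.8, -0.3, 1.8]
opening: 0.2
```

step_arm(
  targets=[0.004,-0.002,0,0,0,0,-1,0.008,-0.003,0,0,0,0,-1,0.012,-0.005,0,0,0,0,-1,0.015,-0.006,0,0,0,0,-1,0.018,-0.007,0,0,0,0,-1],
)

```text
time: 3.8
eef_pos: [554.3, 138.6, 122.2]
ee_rot: [[-0.0, -0.151, -0.989], [0.0, -0.989, 0.151], [-1.0, -0.0, 0.0]]
ft_force: [0.2, -0.7, 1.8]
opening: 0.4
```

```bash
python3 - <<'E'
from h import *
from cell import capture
import cv2
s=st()
for n,a in(("side",(200,340,225,415)),):
    f=capture(n)["frame"][:,:,::-1];cv2.imwrite(f"pics/{n}3.png",cv2.resize(f[a[0]:a[1],a[2]:a[3]],None,fx=4,fy=4,interpolation=cv2.INTER_CUBIC))
E
```

```text
t 3.8 pos [554.3 138.6 122.2] F [ 0.15 -0.69  1.8 ] open 0.4
```

View pics/side3.png

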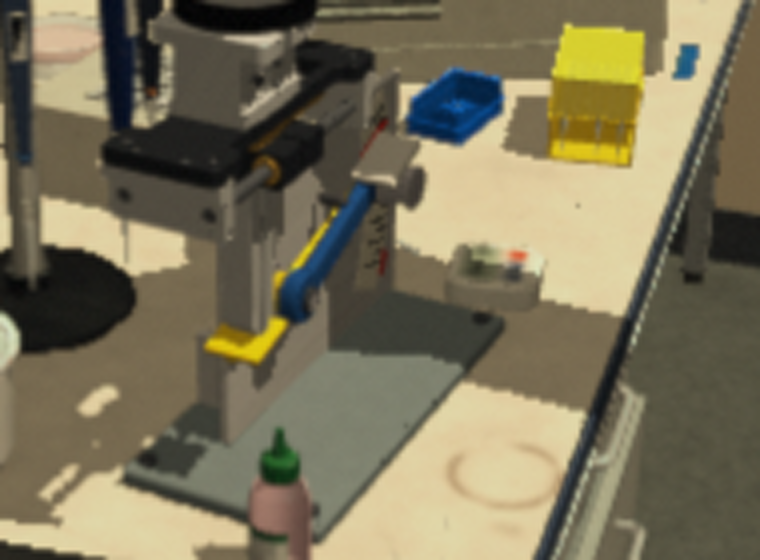

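step_arm(
  targets=[0.0015,0,0,0,0,0,-1,0.003,-0.001,0,0,0,0,-1,0.004,-0.001,0,0,0,0,-1,0.005,-0.001,0,0,0,0,-1,0.006,-0.001,0,0,0,0,-1],
)

```text
time: 4.35
eef_pos: [554.5, 139.6, 116.4]
ee_rot: [[0.0, -0.151, -0.989], [0.0, -0.989, 0.151], [-1.0, -0.0, -0.0]]
ft_force: [-0.1, 1.2, 1.6]
opening: 0.1
```

step_arm(
  targets=[0.0005,0,0,0,0,0,-1,0.001,0,0,0,0,0,-1,0.0015,0,0,0,0,0,-1,0.0018,0,0,0,0,0,-1,0.002,0,0,0,0,0,-1],
)

```text
time: 4.85
eef_pos: [554.6, 139.6, 114.6]
ee_rot: [[0.0, -0.151, -0.989], [0.0, -0.989, 0.151], [-1.0, -0.0, -0.0]]
ft_force: [-0.9, 1.0, 6.1]
opening: 0.7
```

step_arm(
  targets=[0.0001,0,0,0,0,0,-1,0.0002,0,0,0,0,0,-1,0.0003,0,0,0,0,0,-1,0.0003,0,0,0,0,0,-1,0.0003,0,0,0,0,0,-1],
)

```text
time: 5.35
eef_pos: [554.7, 139.6, 114.5]
ee_rot: [[0.001, -0.151, -0.989], [0.0, -0.989, 0.151], [-1.0, -0.0, -0.0]]
ft_force: [-1.3, 1.1, 6.5]
opening: 0.8
```

```bash
python3 - <<'E'
from h import *
from cell import capture
import cv2
s=st()
for n,a in(("side",(200,340,225,415)),):
    f=capture(n)["frame"][:,:,::-1];cv2.imwrite(f"pics/{n}4.png",cv2.resize(f[a[0]:a[1],a[2]:a[3]],None,fx=4,fy=4,interpolation=cv2.INTER_CUBIC))
E
```

```text
t 5.35 pos [554.7 139.6 114.5] F [-1.28  1.1   6.51] open 0.8
```

View pics/side4.png

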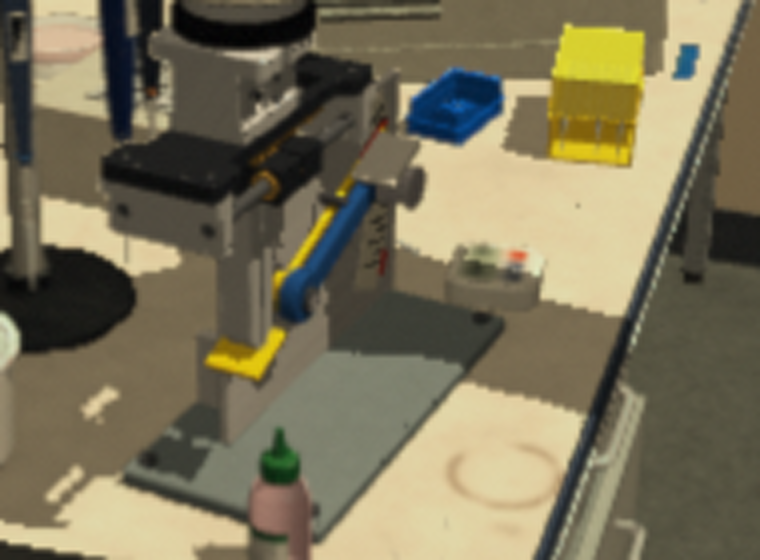

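step_arm(
  targets=[0.0002,0,0,0,0,0,-1,0.0004,0,0,0,0,0,-1,0.0006,0,0,0,0,0,-1,0.0008,0,0,0,0,0,-1,0.0008,0,0,0,0,0,-1],
)

```text
time: 5.9
eef_pos: [555.0, 139.8, 114.1]
ee_rot: [[0.001, -0.151, -0.989], [0.0, -0.989, 0.151], [-1.0, -0.001, -0.001]]
ft_force: [-1.1, 1.0, 11.4]
opening: 0.8
```

step_arm(
  targets=[-0.008,0,0,0,0,0,-1,-0.025,0,0,0,0,0,-1,-0.045,0,0,0,0,0,-1,-0.07,0,0,0,0,0,-1,-0.095,0,0,0,0,0,-1],
)

```text
time: 6.4
eef_pos: [554.1, 139.2, 209.3]
ee_rot: [[-0.001, -0.151, -0.989], [-0.0, -0.989, 0.151], [-1.0, 0.0, 0.001]]
ft_force: [-0.2, -0.2, 0.2]
opening: 0.6
```

```bash
python3 - <<'E'
from h import *
from cell import capture
import cv2
s=st();print(delta(np.array([521.5,-19,200])-s["eef_pos"]))
for n,a in(("side",(200,340,225,415)),):
    f=capture(n)["frame"][:,:,::-1];cv2.imwrite(f"pics/{n}5.png",cv2.resize(f[a[0]:a[1],a[2]:a[3]],None,fx=4,fy=4,interpolation=cv2.INTER_CUBIC))
E
```

```text
t 6.4 pos [554.1 139.2 209.3] F [-0.16 -0.23  0.15] open 0.6
[0.0094 0.1613 0.0084]
```

View pics/side5.png

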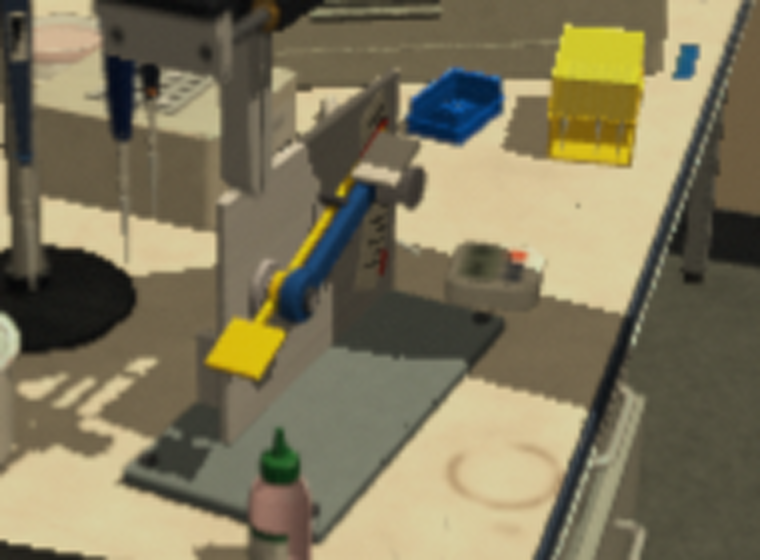

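step_arm(
  targets=[0,0.03,0.0015,0,0,0,-1,0,0.07,0.0035,0,0,0,-1,0,0.11,0.0055,0,0,0,-1,0.004,0.145,0.0075,0,0,0,-1,0.01,0.161,0.0085,0,0,0,-1],
)

```text
time: 6.95
eef_pos: [521.1, -21.9, 198.5]
ee_rot: [[-0.0, -0.154, -0.988], [-0.001, -0.988, 0.154], [-1.0, 0.001, -0.0]]
ft_force: [0.8, 0.5, -0.4]
opening: 0.5
```

step_arm(
  targets=[0.005,0,0,0,0,0,-1,0.01,0,0,0,0,0,-1,0.015,0,0,0,0,0,-1,0.018,0,0,0,0,0,-1,0.02,0,0,0,0,0,-1],
)

```text
time: 7.45
eef_pos: [521.8, -17.6, 178.0]
ee_rot: [[-0.0, -0.149, -0.989], [0.0, -0.989, 0.149], [-1.0, -0.0, 0.001]]
ft_force: [-0.4, 0.2, -0.3]
opening: 0.3
```

```bash
python3 - <<'E'
from h import *
from cell import capture
import cv2
s=st()
for n,a in(("top",(170,270,215,375)),("side",(200,340,225,415))):
    f=capture(n)["frame"][:,:,::-1];cv2.imwrite(f"pics/{n}6.png",cv2.resize(f[a[0]:a[1],a[2]:a[3]],None,fx=4,fy=4,interpolation=cv2.INTER_CUBIC))
E
```

```text
t 7.45 pos [521.8 -17.6 178. ] F [-0.37  0.21 -0.32] open 0.3
```

View pics/side6.png

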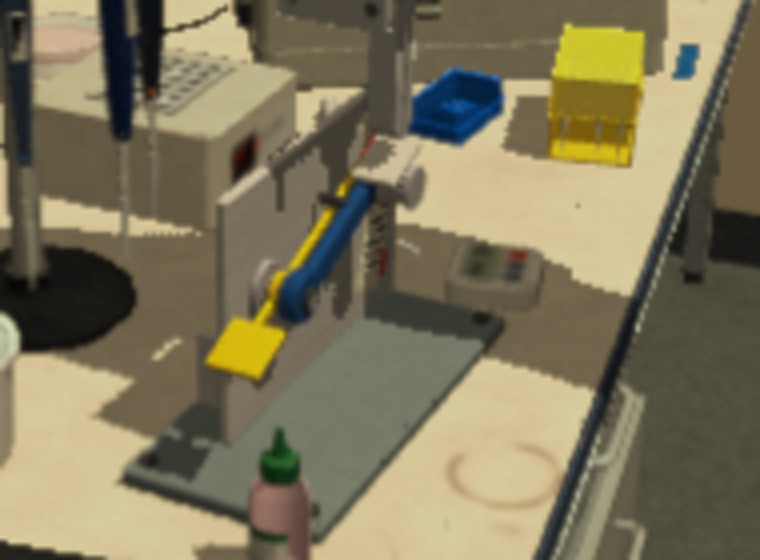

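View pics/top6.png

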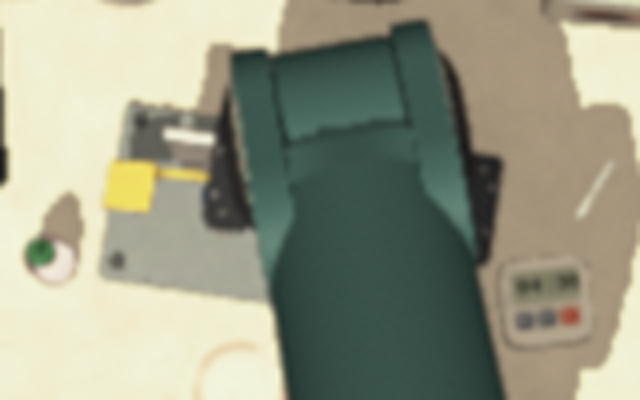

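step_arm(
  targets=[0.002,0,0,0,0,0,-1,0.004,0,0,0,0,0,-1,0.006,0,0,0,0,0,-1,0.0075,0,0,0,0,0,-1,0.009,0,0,0,0,0,-1],
)

```text
time: 8.05
eef_pos: [521.8, -18.4, 169.2]
ee_rot: [[-0.0, -0.151, -0.989], [0.0, -0.989, 0.151], [-1.0, -0.0, 0.0]]
ft_force: [-0.1, -0.1, -0.1]
opening: 0.1
```

step_arm(
  targets=[0.0006,0,0,0,0,0,-1,0.0012,0,0,0,0,0,-1,0.0018,0,0,0,0,0,-1,0.0024,0,0,0,0,0,-1,0.003,0,0,0,0,0,-1],
)

```text
time: 8.55
eef_pos: [521.8, -18.4, 166.3]
ee_rot: [[-0.0, -0.151, -0.989], [0.0, -0.989, 0.151], [-1.0, -0.0, 0.0]]
ft_force: [0.5, 0.4, -0.2]
opening: 0.3
```

step_arm(
  targets=[0.0005,0,0,0,0,0,-1,0.001,0,0,0,0,0,-1,0.0015,0,0,0,0,0,-1,0.0018,0,0,0,0,0,-1,0.002,0,0,0,0,0,-1],
)

```text
time: 9.05
eef_pos: [521.8, -18.4, 164.3]
ee_rot: [[-0.0, -0.151, -0.989], [0.0, -0.989, 0.151], [-1.0, -0.0, 0.0]]
ft_force: [0.1, 0.7, 0.3]
opening: 0.2
```

step_arm(
  targets=[0.0004,0,0,0,0,0,-1,0.0008,0,0,0,0,0,-1,0.001,0,0,0,0,0,-1,0.001,0,0,0,0,0,-1,0.001,0,0,0,0,0,-1],
)

```text
time: 9.55
eef_pos: [522.0, -18.4, 163.4]
ee_rot: [[0.0, -0.151, -0.989], [0.0, -0.989, 0.151], [-1.0, -0.0, -0.0]]
ft_force: [0.8, -1.0, 2.7]
opening: 0.4
```

step_arm(
  targets=[0.0003,0,0,0,0,0,-1,0.0006,0,0,0,0,0,-1,0.0008,0,0,0,0,0,-1,0.0008,0,0,0,0,0,-1,0.0008,0,0,0,0,0,-1],
)

```text
time: 10.05
eef_pos: [521.8, -18.3, 162.5]
ee_rot: [[-0.0, -0.15, -0.989], [0.0, -0.989, 0.15], [-1.0, -0.0, 0.0]]
ft_force: [0.7, -0.4, 2.4]
opening: -0.0
```

```bash
python3 -c "
from h import *
st()"
```

```text
t 10.05 pos [521.8 -18.3 162.5] F [ 0.7  -0.43  2.37] open -0.0
```

step_arm(
  targets=[0.001,0.0005,0,0,0,0,-1,0.002,0.001,0,0,0,0,-1,0.003,0.0015,0,0,0,0,-1,0.004,0.002,0,0,0,0,-1,0.005,0.0025,0,0,0,0,-1],
)

```text
time: 10.55
eef_pos: [521.5, -20.8, 157.5]
ee_rot: [[-0.0, -0.15, -0.989], [0.0, -0.989, 0.15], [-1.0, -0.0, 0.0]]
ft_force: [0.5, 0.9, 4.3]
opening: 0.4
```

step_arm(
  targets=[0.001,0.0005,0,0,0,0,-1,0.002,0.001,0,0,0,0,-1,0.003,0.0015,0,0,0,0,-1,0.004,0.002,0,0,0,0,-1,0.005,0.0025,0,0,0,0,-1],
)

```text
time: 11.05
eef_pos: [521.1, -23.2, 152.5]
ee_rot: [[0.0, -0.15, -0.989], [0.0, -0.989, 0.15], [-1.0, -0.0, -0.0]]
ft_force: [-0.9, 2.4, 4.0]
opening: 0.4
```

step_arm(
  targets=[0.002,0.0007,0,0,0,0,-1,0.004,0.0014,0,0,0,0,-1,0.006,0.002,0,0,0,0,-1,0.008,0.0027,0,0,0,0,-1,0.01,0.0035,0,0,0,0,-1],
)

```text
time: 11.55
eef_pos: [520.6, -26.8, 142.5]
ee_rot: [[0.0, -0.151, -0.989], [0.0, -0.989, 0.151], [-1.0, -0.0, -0.0]]
ft_force: [-0.9, 3.2, 6.8]
opening: 0.2
```

```bash
python3 - <<'E'
from h import *
from cell import capture
import cv2
s=st()
for n,a in(("side",(200,340,225,415)),):
    f=capture(n)["frame"][:,:,::-1];cv2.imwrite(f"pics/{n}7.png",cv2.resize(f[a[0]:a[1],a[2]:a[3]],None,fx=4,fy=4,interpolation=cv2.INTER_CUBIC))
st()
E
```

```text
t 11.55 pos [520.6 -26.8 142.5] F [-0.92  3.18  6.83] open 0.2
t 11.6 pos [520.5 -26.9 142.2] F [0.29 2.75 5.62] open 0.3
```

View pics/side7.png

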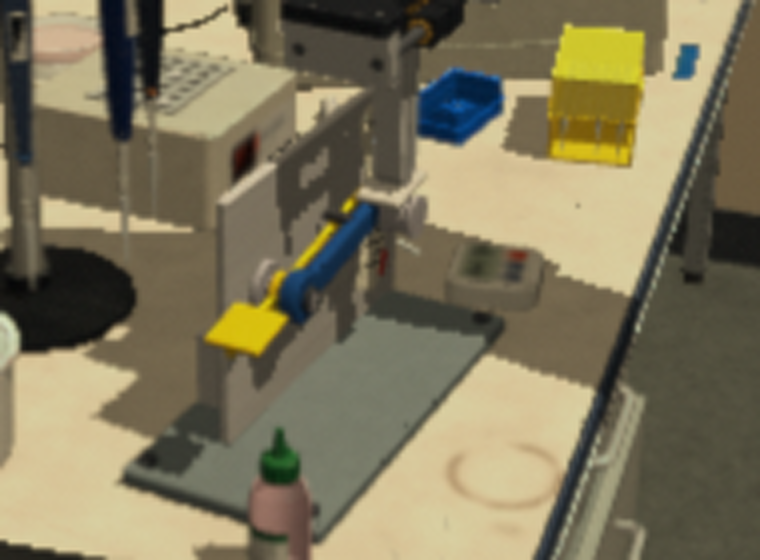

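step_arm(
  targets=[0.002,0.0005,0,0,0,0,-1,0.004,0.001,0,0,0,0,-1,0.006,0.0015,0,0,0,0,-1,0.008,0.002,0,0,0,0,-1,0.01,0.0025,0,0,0,0,-1],
)

```text
time: 12.1
eef_pos: [520.3, -29.2, 132.6]
ee_rot: [[0.0, -0.151, -0.989], [0.0, -0.989, 0.151], [-1.0, -0.0, -0.0]]
ft_force: [-1.2, 2.9, 8.1]
opening: 0.5
```

step_arm(
  targets=[0.0015,0.0003,0,0,0,0,-1,0.003,0.0006,0,0,0,0,-1,0.0045,0.0008,0,0,0,0,-1,0.006,0.001,0,0,0,0,-1,0.007,0.0011,0,0,0,0,-1],
)

```text
time: 12.6
eef_pos: [520.1, -30.4, 125.7]
ee_rot: [[0.0, -0.151, -0.989], [-0.0, -0.989, 0.151], [-1.0, 0.0, -0.0]]
ft_force: [-1.5, 1.6, 10.1]
opening: 0.2
```

```bash
python3 - <<'E'
from h import *
from cell import capture
F=[]
for i in range(5):
    F.append(st()["ft_force"]); capture("side")
F=np.array(F);print(F.mean(0),np.linalg.norm(F.mean(0)),F.std(0))
E
```

```text
t 12.6 pos [520.1 -30.4 125.7] F [-1.51  1.62 10.1 ] open 0.2
t 12.65 pos [520.1 -30.4 125.5] F [-1.26  1.27  9.03] open 0.4
t 12.7 pos [520.1 -30.4 125.6] F [-1.4   2.15 10.11] open 0.5
t 12.75 pos [520.1 -30.4 125.7] F [-1.1   1.68  9.25] open 0.4
t 12.8 pos [520.1 -30.4 125.7] F [-0.62  2.38  7.78] open 0.8
[-1.17803633  1.8218135   9.25546096] 9.506331136881279 [0.31059775 0.39619323 0.85741051]
```

step_arm(
  targets=[0.002,0.0002,0,0,0,0,-1,0.004,0.0004,0,0,0,0,-1,0.006,0.0005,0,0,0,0,-1,0.008,0.0006,0,0,0,0,-1,0.009,0.0007,0,0,0,0,-1],
)

```text
time: 13.35
eef_pos: [520.0, -31.3, 116.7]
ee_rot: [[0.0, -0.151, -0.989], [-0.0, -0.989, 0.151], [-1.0, 0.0, -0.0]]
ft_force: [-2.8, 0.7, 10.4]
opening: 0.5
```

```bash
cat > meas.py <<'E'
from h import *
from cell import capture
F=[]
n=int(__import__('sys').argv[1])
for i in range(n):
    s=r.get_state();F.append(s["ft_force"]); capture("side")
F=np.array(F);st();print(F.mean(0).round(2),np.linalg.norm(F.mean(0)).round(2),F.std(0).round(2),F[:,2].round(1))
E
python3 meas.py 8
```

```text
t 13.75 pos [520.  -31.2 116.8] F [-1.65  2.16 10.75] open 0.6
[-2.18  1.16 10.63] 10.92 [0.52 0.41 0.31] [10.4 10.3 10.9 10.4 10.8 10.3 10.7 11.2]
```

step_arm(
  targets=[0.0015,0,0,0,0,0,-1,0.003,0.0001,0,0,0,0,-1,0.0042,0.0001,0,0,0,0,-1,0.0052,0.0002,0,0,0,0,-1,0.0055,0.0002,0,0,0,0,-1],
)

```text
time: 14.25
eef_pos: [520.0, -31.4, 111.3]
ee_rot: [[0.0, -0.151, -0.989], [-0.0, -0.989, 0.151], [-1.0, 0.0, -0.0]]
ft_force: [-2.3, 0.8, 12.1]
opening: 0.4
```

```bash
python3 meas.py 10
```

```text
t 14.75 pos [520.  -31.4 111.4] F [-2.06  1.57 12.02] open 0.6
[-2.32  1.49 12.31] 12.61 [0.56 0.53 0.71] [12.1 12.8 13.2 12.4 12.1 11.6 12.7 11.  13.4 11.9]
```

step_arm(
  targets=[0,0,0,0,0,0,-1,0,0,0,0,0,0,-1,0,0,0,0,0,0,-1,0,0,0,0,0,0,-1,0,0,0,0,0,0,-1],
)

```text
time: 15.25
eef_pos: [520.0, -31.4, 111.4]
ee_rot: [[0.0, -0.151, -0.989], [-0.0, -0.989, 0.151], [-1.0, 0.0, -0.0]]
ft_force: [-1.9, 1.7, 12.4]
opening: 0.2
```

```bash
python3 meas.py 20
```

```text
t 16.25 pos [520.  -31.4 111.4] F [-2.49  1.   12.23] open 0.5
[-2.    0.99 12.26] 12.46 [0.51 0.44 0.47] [12.4 12.4 12.8 12.4 11.  12.5 12.8 11.9 11.8 11.3 12.5 12.2 12.2 12.7
 11.9 12.3 12.5 12.6 12.8 12.1]
```

step_arm(
  targets=[-0.001,0,0,0,0,0,-1,-0.003,0,0,0,0,0,-1,-0.006,-0.0003,0,0,0,0,-1,-0.009,-0.0005,0,0,0,0,-1,-0.012,-0.0008,0,0,0,0,-1],
)

```text
time: 16.75
eef_pos: [520.1, -30.7, 123.4]
ee_rot: [[0.0, -0.151, -0.989], [-0.0, -0.989, 0.151], [-1.0, 0.0, -0.0]]
ft_force: [-1.3, 0.6, 8.7]
opening: 0.5
```

step_arm(
  targets=[-0.003,-0.0005,0,0,0,0,-1,-0.006,-0.001,0,0,0,0,-1,-0.009,-0.0018,0,0,0,0,-1,-0.012,-0.0025,0,0,0,0,-1,-0.015,-0.0032,0,0,0,0,-1],
)

```text
time: 17.25
eef_pos: [520.5, -28.0, 138.3]
ee_rot: [[0.0, -0.151, -0.989], [-0.001, -0.989, 0.151], [-1.0, 0.001, -0.0]]
ft_force: [-0.0, -2.6, 7.7]
opening: 0.5
```

step_arm(
  targets=[-0.003,-0.001,0,0,0,0,-1,-0.006,-0.002,0,0,0,0,-1,-0.009,-0.003,0,0,0,0,-1,-0.012,-0.0042,0,0,0,0,-1,-0.015,-0.0055,0,0,0,0,-1],
)

```text
time: 17.75
eef_pos: [521.3, -22.3, 153.2]
ee_rot: [[0.0, -0.151, -0.989], [-0.0, -0.989, 0.151], [-1.0, 0.0, -0.0]]
ft_force: [1.0, -0.1, 4.4]
opening: 0.3
```

```bash
python3 - <<'E'
from h import *
from cell import capture
import cv2
s=st()
for n,a in(("side",(200,340,225,415)),):
    f=capture(n)["frame"][:,:,::-1];cv2.imwrite(f"pics/{n}8.png",cv2.resize(f[a[0]:a[1],a[2]:a[3]],None,fx=4,fy=4,interpolation=cv2.INTER_CUBIC))
st()
E
```

```text
t 17.75 pos [521.3 -22.3 153.2] F [ 0.96 -0.11  4.42] open 0.3
t 17.8 pos [521.5 -22.  153.6] F [-0.31  0.47  5.67] open 0.5
```

View pics/side8.png

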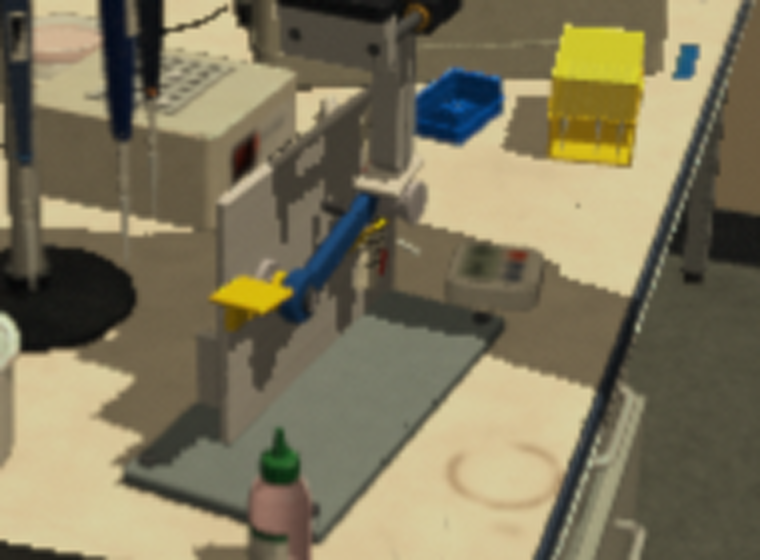

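step_arm(
  targets=[-0.0015,-0.0006,0,0,0,0,-1,-0.0035,-0.0014,0,0,0,0,-1,-0.0055,-0.0022,0,0,0,0,-1,-0.0075,-0.003,0,0,0,0,-1,-0.0095,-0.0035,0,0,0,0,-1],
)

```text
time: 18.3
eef_pos: [521.7, -18.1, 162.6]
ee_rot: [[-0.0, -0.15, -0.989], [0.0, -0.989, 0.15], [-1.0, -0.0, 0.0]]
ft_force: [0.3, 2.0, 2.4]
opening: 0.7
```

step_arm(
  targets=[-0.001,0,0,0,0,0,-1,-0.002,0,0,0,0,0,-1,-0.003,0,0,0,0,0,-1,-0.004,0,0,0,0,0,-1,-0.005,0,0,0,0,0,-1],
)

```text
time: 18.8
eef_pos: [521.7, -18.5, 167.5]
ee_rot: [[-0.0, -0.151, -0.989], [-0.0, -0.989, 0.151], [-1.0, 0.0, 0.0]]
ft_force: [-0.4, -0.2, -0.5]
opening: 0.3
```

step_arm(
  targets=[-0.005,0,0,0,0,0,-1,-0.015,0,0,0,0,0,-1,-0.03,0,0,0,0,0,-1,-0.045,0,0,0,0,0,-1,-0.06,0,0,0,0,0,-1],
)

```text
time: 19.3
eef_pos: [521.9, -18.3, 229.0]
ee_rot: [[0.0, -0.151, -0.989], [0.0, -0.989, 0.151], [-1.0, -0.0, -0.0]]
ft_force: [-0.4, 0.0, 0.1]
opening: 0.4
```

```bash
python3 - <<'E'
from h import *
from cell import capture
import cv2
s=st()
for n,a in(("side",(200,340,225,415)),):
    f=capture(n)["frame"][:,:,::-1];cv2.imwrite(f"pics/{n}9.png",cv2.resize(f[a[0]:a[1],a[2]:a[3]],None,fx=4,fy=4,interpolation=cv2.INTER_CUBIC))
st()
E
```

```text
t 19.3 pos [521.9 -18.3 229. ] F [-0.37  0.01  0.14] open 0.4
t 19.35 pos [522.9 -18.3 231.2] F [1.05 0.19 2.86] open 0.2
```

View pics/side9.png

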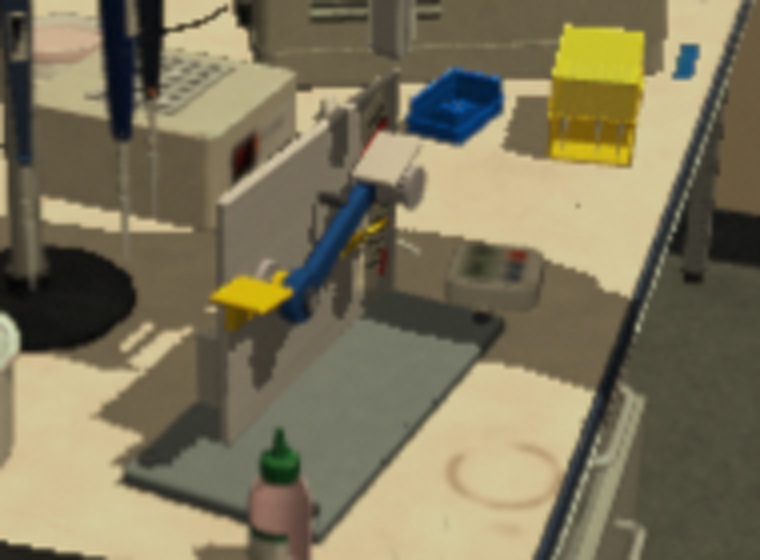

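The arm is back at rest with its pad where it started (crop about 387,162). The pointer has stayed mid-scale (crop about 370,235), with no contact and the surroundings unmoved. I'm handing it in.

```bash
python3 -c "
from h import *
st();print(r.hand_in())"
```

```text
t 19.35 pos [522.9 -18.3 231.2] F [1.05 0.19 2.86] open 0.2
the job is handed in; nothing more can be done
None
```

The spring check is done and handed in at 19.35 s of the 45 s allowed. Handing in gives no verdict, so the figures below are my own readings.

- **Zeroing the pointer:** I pressed the yellow tab down to its stop. It moved at about 2 N, and at the stop the force rose to about 11 N. The picture afterwards showed the pointer up in line with the resting arm.
- **Pressing the arm:** With closed fingertips on the white pad, I pressed the blue arm down slowly. It began to move at about 2.5 N and stiffened by about 0.2 N per mm. I held for about 2 s at an average of 12.5 N; single vertical readings were between 11.0 and 13.4 N. From the tip height, the deflection was about 0.5 rad.
- **Easing back:** I let the arm up slowly along its arc at about 0.3 rad/s, then lifted the fingers clear.
- **Last checks:** The final picture shows the arm at its rest and the pointer left mid-scale. The timer and dropper bottle, the only bystanders in that picture, look unmoved. The vial and tip box were out of its view, but the arm never worked near them.
- **Readings that didn't fit:**
  - The tab stopped about 1 mm higher than my camera fit predicted, which is within its error.
  - The very last force reading showed about 3 N upward. The fingers were then about 65 mm above the pad and nothing was touching, so I put it down to the braking at the end of the lift.

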